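# Roll the capacitor onto the camera's focus line and take the picture

## Robot

A 6-joint arm with a two-finger parallel gripper is mounted at the origin on the work surface. World frame = base frame: x ahead of the robot, y to its left, z up, the work surface at z = 0. Lengths are in m, angles in rad, forces in N, time in s.
With the tool pointing down it reaches from about 0.25 to 0.725 m from the base axis. Payload 4 kg.
Tool frame: the origin (TCP) lies on the centre line of the jaws, within the pads' length; the fingertips stand tip_reach ahead of it and the grasp point (between the pads) lies 5 mm behind it (tip_reach is the distance from the TCP to the fingertips, in m); z points along the fingers, y is the direction in which the jaws open and shut (so a half turn about z gives the same grasp; the last joint's range is limited). The gripper opens to 85 mm and grips with 20 to 120 N. Pads are 22 mm wide; open, the fingers measure 114 mm over their backs; the gripper's body (76 mm by 85 mm) begins 54 mm behind the grasp point. The pads swing forward as they close: fully open they stand 13 mm farther back than shut.
Start: joints at [1.165, 0.241, 0.005, 1.335, 0, 1.571], TCP at [0.197, 0.459, 0.245] pointing down, gripper open.
Joint ranges: [-2.72, 2.72], [-1.05, 1.87], [-1.09, 1.28], [-1.99, 2.15], [-1.42, 1.44], [-3.14, 3.14]. Speed limits (rad/s): [2.79, 2.79, 3.14, 3.14, 3.14, 3.14].

## Interface

Orientations are given as a unit quaternion [x, y, z, w].
In Python, from workcell import * gives the robot as it stands.
- The arm moves only by the tool arm_command, never from a script. Its arguments are lists of equal length, an entry for each row: "translation": the shift along the tool's x, y, z in cm, a list of three; "turn": the turn about the tool's z in rad; "hand": the closure, from 0 (fully open) to 1 (shut). In form: {"translation": [[x, y, z], ...], "turn": [turn, ...], "hand": [hand, ...]}. A call has 1 to 5 rows; each row is the pose to reach, as a shift and turn from the pose commanded when the call began, along the tool's axes at that moment; what a row does not reach only later rows make up. A row lasts 1/12 s, in which the tool goes at most 41.7 mm and 7.16 degrees, less where a joint would pass 70% of its speed; a pose out of reach is approached as far as the arm can. A call with a gripper value outside its range is refused whole. The fingers move at their own pace and stop on an object; the grip force is fixed at half the most. Time passes only in rows, so rows that repeat a pose let the fingers close. It gives the time, the measured TCP pose, the force and the opening at its end, in the units of the state.
- get_obs(): the state, without advancing time (a new reading comes with each control period).
- camera(name): name is "scene" or "side" or "wrist"; returns (picture, depth): 384x512x3 uint8, red, green, blue; 384x512 float32, m along the optical axis (not along the pixel's ray), 0 where there is no reading.
- camera_info(name): a dict with "mtx" (3x3 intrinsics, pixels), "dist_coeffs" ([k1, k2, p1, p2, k3] as OpenCV has them; the pictures are not rectified), "world_to_cam" (4x4, takes a point from world to camera coordinates). Camera axes: x right, y down, z forward; pixel columns grow to the right and rows downward; lengths in m; the calibration is good to about 2 mm. A picture is of the moment at which its call begins: read the wrist's pose just before it. camera_info takes no time and is no camera call; for the wrist camera it gives the pose at the moment of the call.
- job_done(): hands the job in, once; it reports no verdict.
Trained networks look in the newest picture that a camera, given by its name, has taken for a name from the list of things; names that differ only in an ending like _2 or _b are one class to them, and where a whole thing is asked for, a point or a joint stands for the part that bears it (a point fixed in the world has none). Each returns a list of dicts, best first, with "conf" (0 to 1); they miss things now and then, are a little off and sometimes report something else, mostly with a low value. They report only what shows in the picture. A call takes as long as a camera call.
- search_frame(camera, name): "location" ([row, column] in pixels, amid what is visible of it).
- spot_point(camera, name): "location" ([row, column] in pixels: a listed point, or the origin of a listed thing).
The state is a dict: "clock": time; "joint_pos": joint angles; "joint_vel": joint speeds; "tau": joint torques, N m; "eef_pos": TCP position; "tool_rot": TCP orientation; "ft_force": force on the tool from outside, world axes, zero at the start; "ft_torque": the same for the moment, N m; "grip_width": finger opening in m.
Only numpy, scipy, OpenCV 4.12 (cv2) and the standard library are available. Lean on these libraries where they do the work, as an engineer would, in place of code of your own. Each camera call takes 0.05 s, during which the arm holds its last target. There are 200 camera calls.

## Task

Roll the blue capacitor across the grey plate, touching only its top and pushing that sideways with the fingertips, in several strokes if need be, until it lies still, centred over and parallel to the red line; do not reach down beside it or pick it up. Only when it lies there, let go of, press the green button fully down to take the picture, and take the hand away. Leave the black capacitor and everything else on the bench where it is.

Things in the scene. Friction and masses are not known exactly. Their poses are not given: they have to be found in the camera images.
- plate: Fixed grey plate, 170 x 280 mm, 6 mm thick, red line 10 mm wide across its middle. Origin: on the table under the middle of the line. x runs along the line, away from the robot; y is the rolling direction (plate from -140 to +140 mm); z up. A small black camera stands at the line's far end (x = 80 to 151 mm, |y| under 25 mm, up to 58 mm high).
- blue_cap: Loose blue cylinder, diameter 35 mm, length 80 mm, 0.11 kg. Origin: centre, 23.5 mm above the table (top at 41 mm); x: long axis, nearly parallel to the line. Starts 60 to 85 mm to either side of the line. Fingertips pressed lightly on the top (5 to 10 N, about 0.6 mm down) and drawn sideways roll it half as far as they travel, up to about 20 mm a stroke; let go, it stops at once.
- stripe (a point): Middle of the white stripe along the blue capacitor's sleeve: on its surface, 17.5 mm from the axis. On top at the start, it goes round as the capacitor rolls (it passes underneath on the way to the line).
- black_cap: A second, black capacitor of the same size with a brass-coloured stripe; origin at its centre, x the long axis. It lies 60 to 85 mm from the line on the other side from the blue one. To be left alone.
- capture_top (a point): Top centre of the green push button (diameter 34 mm, 58 mm above the table) on a grey fixed box 80 x 70 x 36 mm at the robot's right. Pressed straight down; it takes about 5 N to push it fully home and springs back.
- capture (a joint): Travel of the green button in m: 0 released, 0.006 fully down.
- spool_mid (a point): Centre of an upright metal-coloured solder spool, diameter 58 mm, 46 mm high, loose. To be left alone.
- mug_mid (a point): Centre (half-way up) of a loose blue mug, diameter 80 mm plus handle, 90 mm high. To be left alone.
- multimeter: Loose yellow hand multimeter lying on its back, 85 x 170 x 36 mm; origin under its centre. To be left alone.
- screwdriver_grip (a point): Middle of the handle of a loose red screwdriver, 190 mm long, lying beyond the plate's right corner. To be left alone.
- bottle_mid (a point): Centre (half-way up) of a loose white bottle, diameter 48 mm, 110 mm high, with a red cap. To be left alone.
- parts_tin: Loose open steel parts tin, 85 x 75 x 28 mm; origin under its centre. To be left alone.

How it is judged:
By the outcome, as a careful person would: the job done as asked, in the order asked, and still so for the second after the job is handed in, with the robot touching nothing.
It also fails if it takes over 54 s, if anything falls off the work surface, if the arm or the gripper's body presses on something with over 40 N, if the wrist force passes 120 N, or if a joint passes its speed limit or range.

## Working session

There is one attempt and no reset: what is moved stays moved. The work goes in short steps, Python scripts to look and compute and a tool call to move; the robot and the scene stay as the last step left them, time stands still between calls to the robot, and variables do not carry over. Pictures are saved under pics/ and viewed, about 8 in all and at most 12, crops included, and the job is handed in when it is done.

Besides the shell and the picture viewer there is one more tool, called after "Request:" as a command line: name --pt "numbers of a row" for each row, then --argument value for the rest. arm_command: Moves the arm, as the interface text tells. Its arguments: {"type":"object","properties":{"translation":{"type":"array","items":{"type":"array","items":{"type":"number"}}},"turn":{"type":"array","items":{"type":"number"}},"hand":{"type":"array","items":{"type":"number"}}},"required":["translation","turn","hand"]}

```bash
mkdir -p pics; ls; cat > h.py <<'E'
from workcell import *
import numpy as np, cv2
from scipy.spatial.transform import Rotation as R
def snap(n,f):
    p,d=camera(n); cv2.imwrite('pics/'+f,p[:,:,::-1]); return p,d
def ray(ci,rc):
    u=cv2.undistortPoints(np.array([[[rc[1],rc[0]]]],float),np.array(ci['mtx'],float),np.array(ci['dist_coeffs'],float))[0,0]
    T=np.linalg.inv(np.array(ci['world_to_cam'])); d=T[:3,:3]@np.array([u[0],u[1],1.]); return T[:3,3],d
def at_z(ci,rc,z):
    o,d=ray(ci,rc); return o+d*(z-o[2])/d[2]
def proj(ci,P):
    T=np.array(ci['world_to_cam']); P=np.atleast_2d(P)
    q=P@T[:3,:3].T+T[:3,3]
    return cv2.projectPoints(q,np.zeros(3),np.zeros(3),np.array(ci['mtx'],float),np.array(ci['dist_coeffs'],float))[0][:,0,::-1]
E
python3 - <<'E'
from h import *
o=get_obs(); print(o)
ims=[]
for c in("scene","side"):
    p,d=snap(c,c+'0.png'); ims.append(p); ci=camera_info(c)
    print(c,np.round(np.linalg.inv(ci['world_to_cam'])[:3,3],2))
    for n,z in(("plate",0),("blue_cap",.0235),("stripe",.041),("black_cap",.0235),("capture_top",.058),("spool_mid",.023),("mug_mid",.045),("multimeter",0),("bottle_mid",.055),("parts_tin",0),("screwdriver_grip",.015)):
        for r in spot_point(c,n)[:2]: print(n,round(r['conf'],2),np.round(r['location']),np.round(at_z(ci,r['location'],z),4))
E
```

```text
pics
{'clock': 0.0, 'joint_pos': array([ 1.16499994e+00,  2.41416683e-01,  3.77037954e-03,  1.33519593e+00,
       -2.25851951e-05,  1.57080000e+00]), 'joint_vel': array([ 0.00093036, -0.00088553, -0.00177128,  0.00103612, -0.00092007,
        0.00064913]), 'tau': array([-9.21040300e-04, -3.72317648e+01,  2.52410066e+01,  1.69096986e-02,
        8.56879069e-05,  1.85183256e-05]), 'eef_pos': array([0.1971525 , 0.45885904, 0.24442868]), 'tool_rot': array([ 2.01510594e-01,  9.79485801e-01, -1.00424361e-03, -1.95071125e-04]), 'ft_force': array([ 0.6581241 , -0.46692691, -0.2016978 ]), 'ft_torque': array([-0.00107181, -0.03190721, -0.02492627]), 'grip_width': 0.08545459177502868}
scene [ 1.14 -0.53  0.93]
plate 0.74 [202. 267.] [0.5399 0.0231 0.    ]
blue_cap 0.54 [184. 280.] [0.5254 0.0916 0.0235]
stripe 0.86 [179. 280.] [0.5229 0.0931 0.041 ]
stripe 0.56 [298. 246.] [ 0.7595 -0.2426  0.041 ]
black_cap 0.55 [218. 251.] [ 0.5679 -0.0639  0.0235]
capture_top 0.46 [235. 155.] [ 0.4649 -0.3129  0.058 ]
capture_top 0.43 [184. 281.] [0.5518 0.07   0.058 ]
spool_mid 0.53 [133. 282.] [0.3501 0.2
[... 320 characters left out ...]
 0.015 ]
screwdriver_grip 0.51 [182. 281.] [0.5152 0.1068 0.015 ]
side [ 0.02 -0.63  0.57]
plate 0.83 [216. 260.] [0.5577 0.0169 0.    ]
blue_cap 0.71 [203. 238.] [0.5293 0.0851 0.0235]
stripe 0.7 [198. 235.] [0.5246 0.0903 0.041 ]
stripe 0.24 [170. 159.] [0.4367 0.406  0.041 ]
black_cap 0.55 [221. 280.] [ 0.5604 -0.0606  0.0235]
capture_top 0.65 [280. 331.] [ 0.4645 -0.316   0.058 ]
spool_mid 0.58 [199. 158.] [0.3609 0.2618 0.023 ]
mug_mid 0.59 [169. 160.] [0.437  0.3991 0.045 ]
multimeter 0.83 [163. 204.] [0.6236 0.4245 0.    ]
bottle_mid 0.6 [262. 401.] [ 0.6227 -0.3762  0.055 ]
parts_tin 0.9 [308. 246.] [ 0.319  -0.2227  0.    ]
screwdriver_grip 0.68 [226. 377.] [ 0.7504 -0.235   0.015 ]
```

View pics/scene0.png

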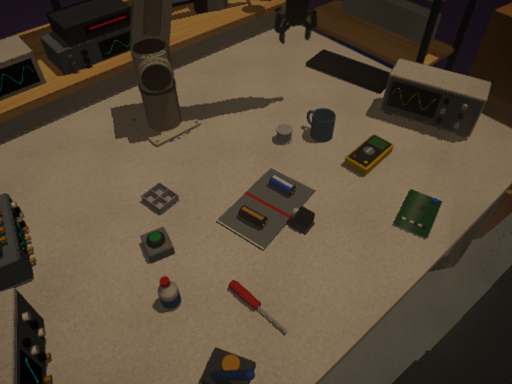

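```bash
python3 - <<'E'
from h import *
o=get_obs(); Rt=R.from_quat(o['tool_rot']).as_matrix(); print(np.round(Rt,3))
ci=camera_info('wrist'); T=np.linalg.inv(ci['world_to_cam']); print(np.round(Rt.T@(T[:3,3]-o['eef_pos']),3),np.round(Rt.T@T[:3,:3],2),ci['mtx'])
print(np.round(Rt.T@(np.array([.50,.05,.245])-o['eef_pos'])*100,1))
import workcell; print([a for a in dir(workcell) if not a.startswith('_')])
try: print(tip_reach)
except Exception as e: print(e)
E
```

```text
[[-0.919  0.395  0.   ]
 [ 0.395  0.919  0.   ]
 [ 0.     0.    -1.   ]]
[ 0.072 -0.    -0.129] [[-0.   -0.96 -0.29]
 [ 1.   -0.   -0.  ]
 [ 0.   -0.29  0.96]] [[317.16745562   0.         259.16221467]
 [  0.         317.16745562 191.95770688]
 [  0.           0.           1.        ]]
[-44.  -25.7   0. ]
['Unreachable', 'camera', 'camera_info', 'get_obs', 'job_done', 'search_frame', 'spot_point', 'tip_reach']
0.014
```

```bash
cat >> h.py <<'E'
def redline(c,p,ctr=None,rad=.1):
    ci=camera_info(c); q=p.astype(int)
    m=(q[:,:,0]>1.8*q[:,:,1])&(q[:,:,0]>1.8*q[:,:,2])&(q[:,:,0]>60)
    P=np.array([at_z(ci,rc,.006)[:2] for rc in np.argwhere(m)])
    if ctr is not None: P=P[np.linalg.norm(P-ctr,axis=1)<rad]
    c0=P.mean(0); w,v=np.linalg.eigh(np.cov(P.T)); d=v[:,1]*np.sign(v[0,1])
    t=(P-c0)@d
    return c0,d,np.percentile(t,[1,99]),len(P),np.sqrt(w)
E
python3 - <<'E'
from h import *
for c in('scene','side'):
    p=cv2.imread(f'pics/{c}0.png')[:,:,::-1]; print(c,redline(c,p,np.array([.55,.02])))
E
```

```text
scene (array([0.55164113, 0.01680612]), array([0.97694167, 0.21350638]), array([-0.08369033,  0.07963119]), 163, array([0.00334313, 0.04855012]))
side (array([0.54520303, 0.01636289]), array([0.97666196, 0.21478224]), array([-0.08007786,  0.08740619]), 124, array([0.00299012, 0.05016697]))
```

Request:
arm_command --pt "-4 -2.4 0" --pt "-8 -4.8 0" --pt "-12 -7 0" --pt "-16 -9.4 0" --pt "-20 -11.7 0" --turn '[0.12, 0.24, 0.36, 0.48, 0.6]' --hand '[0.5, 0.5, 0.5, 0.5, 0.5]'

```text
clock: 1.62
eef_pos: [0.3216, 0.2902, 0.2455]
tool_rot: [0.484, 0.875, 0.0, 0.0]
ft_force: [1.1, 0.8, -0.4]
grip_width: 0.0425
```

Request:
arm_command --pt "-4 1 0" --pt "-8 2 0" --pt "-12 3 0" --pt "-16 4 0" --pt "-20 5 0" --turn '[0.1, 0.2, 0.3, 0.343, 0.343]' --hand '[0.5, 0.5, 0.5, 0.5, 0.5]'

```text
clock: 2.03
eef_pos: [0.4715, 0.1478, 0.2456]
tool_rot: [0.625, 0.781, 0.0, 0.0]
ft_force: [0.1, 1.3, -0.1]
grip_width: 0.0424
```

```bash
python3 - <<'E'
from h import *
o=get_obs(); Rt=R.from_quat(o['tool_rot']).as_matrix(); print(o['eef_pos'],np.degrees(np.arctan2(Rt[1,0],Rt[0,0])))
print(np.round(Rt.T@(np.array([.533,.085,.200])-o['eef_pos'])*100,1))
E
```

```text
[0.47152343 0.14780621 0.24557752] 102.61390604248261
[-7.5  4.6  4.6]
```

Request:
arm_command --pt "-3.5 2 0" --pt "-6 3.6 2" --pt "-7.5 4.6 4.6" --pt "-7.5 4.6 4.6" --pt "-7.5 4.6 4.6" --turn '[0, 0, 0, 0, 0]' --hand '[0.5, 0.5, 0.5, 0.5, 0.5]'

```text
clock: 2.45
eef_pos: [0.5307, 0.0855, 0.1974]
tool_rot: [0.625, 0.78, -0.002, -0.002]
ft_force: [-1.3, -0.7, 0.2]
grip_width: 0.0427
```

```bash
python3 - <<'E'
from h import *
o=get_obs(); Rt=R.from_quat(o['tool_rot']).as_matrix(); print(o['eef_pos'],o['ft_force'])
p,d=snap('wrist','w1.png'); ci=camera_info('wrist')
print(redline('wrist',p,np.array([.548,.0165])))
for n,z in(("plate",0),("blue_cap",.0235),("stripe",.041),("black_cap",.0235)):
    for r in spot_point('wrist',n)[:2]: print(n,round(r['conf'],2),np.round(r['location']),np.round(at_z(ci,r['location'],z),4))
E
```

```text
[0.5307343  0.08549317 0.19738438] [-1.25822873 -0.73418823  0.15031093]
(array([0.55063707, 0.01523897]), array([0.97739797, 0.21140769]), array([-0.08239015,  0.08331354]), 1122, array([0.0028415 , 0.04735787]))
plate 0.57 [233. 265.] [0.5536 0.0153 0.    ]
plate 0.28 [170. 263.] [0.5353 0.0852 0.    ]
blue_cap 0.59 [170. 262.] [0.5332 0.0902 0.0235]
stripe 0.68 [172. 263.] [0.5332 0.0924 0.041 ]
black_cap 0.7 [303. 265.] [ 0.5701 -0.0589  0.0235]
```

View pics/w1.png

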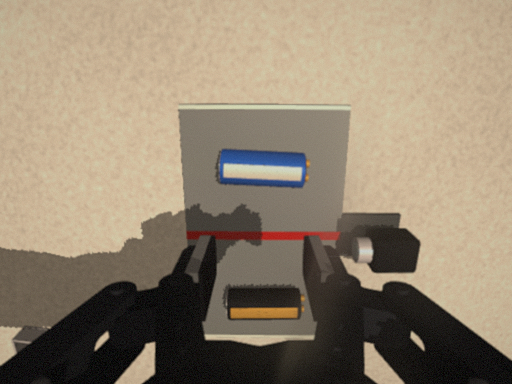

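```bash
cat >> h.py <<'E'
def cloud(c,p,d):
    ci=camera_info(c); rr,cc=np.mgrid[0:384,0:512]; u=cv2.undistortPoints(np.stack([cc,rr],-1).reshape(-1,1,2).astype(float),np.array(ci['mtx'],float),np.array(ci['dist_coeffs'],float))[:,0]
    z=d.reshape(-1); q=np.c_[u*z[:,None],z]; T=np.linalg.inv(ci['world_to_cam']); W=q@T[:3,:3].T+T[:3,3]; W[z==0]=np.nan; return W
O=np.array([.5506,.0153]); PX=np.array([.9773,.2119]); PY=np.array([-.2119,.9773])
def measure(c,p,d,lo=-.1,hi=.12):
    W=cloud(c,p,d); rel=W[:,:2]-O; x=rel@PX; y=rel@PY; z=W[:,2]
    m=np.abs(x)<.07; pl=m&(np.abs(z-.006)<.006)&(np.abs(y)<.12)
    q=p.reshape(-1,3).astype(int); b=(q[:,2]>q[:,0]*1.25)|(q.min(1)>95)
    k=m&(z>.022)&(z<.05)&(y>lo)&(y<hi)
    P=np.c_[x,y][k&b]*1e3; r=cv2.minAreaRect(P.astype(np.float32))
    # axis: ridge top fit
    zt=np.percentile(z[k&b],95); 
    f=np.polyfit(P[:,0],P[:,1],1)
    kb=k&(q[:,2]>q[:,0]*1.25)
    return dict(plate_z=np.nanmedian(z[pl]),top=zt,rect=r,n=len(P),slope_deg=np.degrees(np.arctan(f[0])),mean=P.mean(0),xr=np.percentile(P[:,0],[1,50,99]),yr=np.percentile(P[:,1],[1,50,99]))
def topl(o,x,y,z,yaw=0):
    """tool move in cm to reach plate-frame x,y (mm), tool z (m); turn so tool y is at yaw deg to plate x"""
    Rt=R.from_quat(o['tool_rot']).as_matrix(); w=O+PX*x/1e3+PY*y/1e3
    cur=np.degrees(np.arctan2(Rt[1,1],Rt[0,1])); tgt=np.degrees(np.arctan2(PX[1],PX[0]))+yaw
    rel=o['eef_pos'][:2]-O
    return np.round(Rt.T@(np.r_[w,z]-o['eef_pos'])*100,2),'turn',round(-np.radians(tgt-cur),4),'now xy mm',np.round([rel@PX*1e3,rel@PY*1e3],1)
E
python3 - <<'E'
from h import *
o=get_obs(); p,d=camera('wrist')
for k,v in measure('wrist',p,d,.03).items(): print(k,v)
print(topl(o,0,87,.08))
E
```

```text
plate_z 0.006077642302506597
top 0.04166580141181066
rect ((0.3913536071777344, 78.84693908691406), (34.18327713012695, 85.7107925415039), 87.49232482910156)
n 2859
slope_deg -1.8812670315979583
mean [-2.06598312 81.9421812 ]
xr [-41.11897656  -2.28337692  37.06890478]
yr [63.91736871 82.69171197 96.38579177]
(array([ 1.23,  0.29, 12.09]), 'turn', np.float64(0.0102), 'now xy mm', array([-3. , 74.7]))
```

```bash
python3 - <<'E'
from h import *
o=get_obs(); print(topl(o,-1,88,.07,-2), tip_reach)
E
```

```text
(array([ 1.33,  0.18, 13.08]), 'turn', np.float64(0.0452), 'now xy mm', array([-3. , 74.7])) 0.014
```

Request:
arm_command --pt "0.6 0.1 3.5" --pt "1.33 0.18 7" --pt "1.33 0.18 10.5" --pt "1.33 0.18 12.5" --pt "1.33 0.18 13.08" --turn '[0.045, 0.045, 0.045, 0.045, 0.045]' --hand '[0.4, 0.4, 0.4, 0.4, 0.4]'

```text
clock: 3.17
eef_pos: [0.5275, 0.1003, 0.0654]
tool_rot: [0.641, 0.767, -0.002, -0.002]
ft_force: [-0.5, 0.2, -0.1]
grip_width: 0.0511
```

Request:
arm_command --pt "0 0 0.3" --pt "0 0 0.6" --pt "0 0 0.8" --pt "0 0 1.0" --pt "0 0 1.0" --turn '[0, 0, 0, 0, 0]' --hand '[0.4, 0.4, 0.4, 0.4, 0.4]'

```text
clock: 3.58
eef_pos: [0.5313, 0.1, 0.0595]
tool_rot: [0.642, 0.767, 0.001, 0.001]
ft_force: [-0.1, 0.7, 0.2]
grip_width: 0.051
```

```bash
python3 - <<'E'
from h import *
o=get_obs(); print(topl(o,-1,88,.055,-2),o['eef_pos'],o['ft_force'],o['grip_width'])
snap('side','s1.png'); ci=camera_info('side')
a=cv2.imread('pics/s1.png')[120:290,170:350]; cv2.imwrite('pics/s1c.png',cv2.resize(a,None,fx=4,fy=3.5))
E
```

```text
(array([ 0.11, -0.02,  0.45]), 'turn', np.float64(-0.0017), 'now xy mm', array([-0.9, 86.9])) [0.53132728 0.10002462 0.05954537] [-0.05661058  0.73146917  0.16214379] 0.05098345586971399
```

View pics/s1c.png

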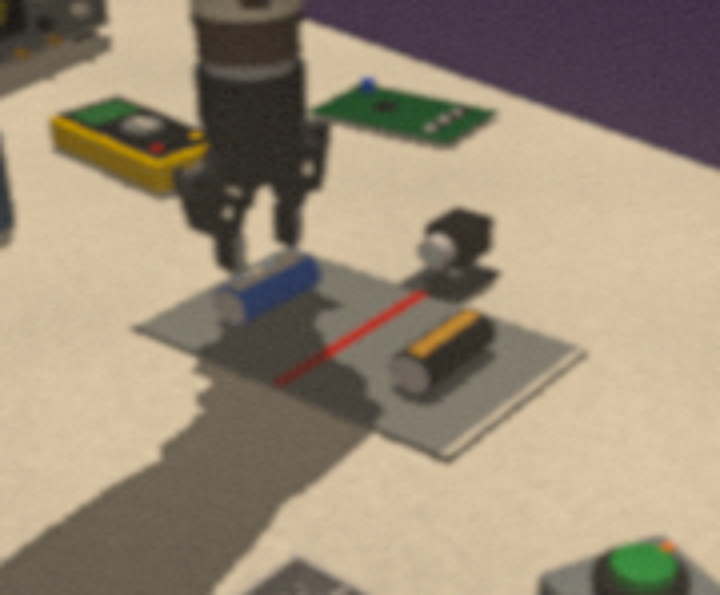

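Request:
arm_command --pt "0.15 0 0.1" --pt "0.15 0 0.2" --pt "0.15 0 0.3" --pt "0.15 0 0.4" --pt "0.15 0 0.4" --turn '[0, 0, 0, 0, 0]' --hand '[0.45, 0.45, 0.45, 0.45, 0.45]'

```text
clock: 4.05
eef_pos: [0.53, 0.1013, 0.0542]
tool_rot: [0.642, 0.767, -0.0, -0.0]
ft_force: [-0.9, 0.3, -0.2]
grip_width: 0.047
```

Request:
arm_command --pt "0 0 0.1" --pt "0 0 0.2" --pt "0 0 0.2" --pt "0 0 0.2" --turn '[0, 0, 0, 0]' --hand '[0.45, 0.45, 0.45, 0.45]'

```text
clock: 4.38
eef_pos: [0.5303, 0.1014, 0.0525]
tool_rot: [0.642, 0.767, 0.0, 0.0]
ft_force: [-0.4, 0.1, 0.4]
grip_width: 0.0472
```

Request:
arm_command --pt "0 0 0.05" --pt "0 0 0.1" --pt "0 0 0.1" --turn '[0, 0, 0]' --hand '[0.45, 0.45, 0.45]'

```text
clock: 4.63
eef_pos: [0.5303, 0.1014, 0.0523]
tool_rot: [0.642, 0.767, 0.0, 0.0]
ft_force: [-2.6, 0.3, 4.9]
grip_width: 0.0471
```

Request:
arm_command --pt "0 0 0.05" --pt "0 0 0.05" --turn '[0, 0]' --hand '[0.45, 0.45]'

```text
clock: 4.8
eef_pos: [0.5304, 0.1015, 0.0522]
tool_rot: [0.642, 0.767, 0.0, 0.0]
ft_force: [-2.2, 0.1, 8.5]
grip_width: 0.0467
```

Request:
arm_command --pt "-0.3 0 0" --pt "-0.7 0 0" --pt "-1.1 0 0" --pt "-1.5 0 0" --pt "-1.9 0 0" --turn '[-0.007, -0.014, -0.021, -0.028, -0.035]' --hand '[0.45, 0.45, 0.45, 0.45, 0.45]'

```text
clock: 5.22
eef_pos: [0.5343, 0.0827, 0.0524]
tool_rot: [0.628, 0.778, 0.001, 0.001]
ft_force: [-0.9, 0.1, 8.2]
grip_width: 0.0468
```

Request:
arm_command --pt "-0.4 0 0" --pt "-0.8 0 0" --pt "-1.2 0 0" --pt "-1.6 0 0" --pt "-1.6 0 0" --turn '[0, 0, 0, 0, 0]' --hand '[0.45, 0.45, 0.45, 0.45, 0.45]'

```text
clock: 5.63
eef_pos: [0.5378, 0.0663, 0.0522]
tool_rot: [0.629, 0.778, 0.0, 0.001]
ft_force: [-1.6, -1.1, 7.9]
grip_width: 0.0469
```

```bash
python3 - <<'E'
from h import *
o=get_obs(); print(topl(o,-1,88,.055,0),o['eef_pos'],o['ft_force'])
p,d=snap('wrist','w2.png')
for k,v in measure('wrist',p,d,.03).items(): print(k,v)
E
```

```text
(array([ 3.54,  0.07, -0.28]), 'turn', np.float64(-0.0024), 'now xy mm', array([-1.7, 52.6])) [0.53775011 0.06632801 0.05221723] [-1.6476144  -1.14005979  7.87444065]
plate_z 0.006197954995714336
top 0.04142088101634541
rect ((0.3015785217285156, 61.8092155456543), (34.78446578979492, 85.86450958251953), 89.6427230834961)
n 9608
slope_deg -0.40909179369862714
mean [-1.84090648 67.70724234]
xr [-41.00536224  -2.20087766  37.53764696]
yr [50.21028889 68.68410895 78.76745514]
```

View pics/w2.png

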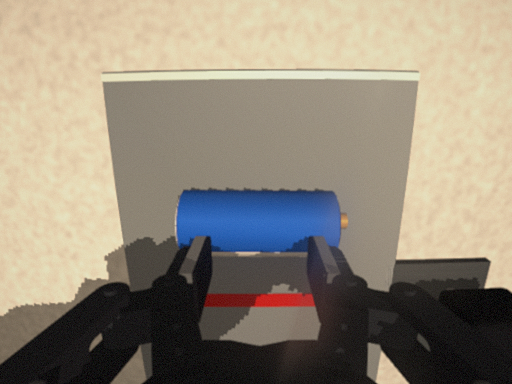

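Request:
arm_command --pt "0 0 -0.8" --pt "1 0 -0.8" --pt "1.85 0 -0.8" --pt "1.85 0 -0.2" --pt "1.85 0 0" --turn '[0, 0, 0, 0, 0]' --hand '[0.45, 0.45, 0.45, 0.45, 0.45]'

```text
clock: 6.1
eef_pos: [0.5333, 0.0866, 0.0513]
tool_rot: [0.628, 0.779, 0.001, 0.0]
ft_force: [-5.5, 2.1, 20.6]
grip_width: 0.047
```

Request:
arm_command --pt "0 0 0" --pt "0 0 0" --turn '[0, 0]' --hand '[0.45, 0.45]'

```text
clock: 6.27
eef_pos: [0.5334, 0.086, 0.0518]
tool_rot: [0.628, 0.778, 0.001, 0.0]
ft_force: [-2.0, 0.3, 8.1]
grip_width: 0.0475
```

Request:
arm_command --pt "-0.3 0 0" --pt "-0.7 0 0" --pt "-1.1 0 0" --pt "-1.5 0 0" --pt "-1.9 0 0" --turn '[-0.002, -0.004, -0.006, -0.008, -0.01]' --hand '[0.45, 0.45, 0.45, 0.45, 0.45]'

```text
clock: 6.68
eef_pos: [0.5375, 0.0667, 0.0523]
tool_rot: [0.624, 0.781, 0.0, 0.001]
ft_force: [-2.6, -0.4, 12.8]
grip_width: 0.047
```

Request:
arm_command --pt "-0.4 0 0" --pt "-0.8 0 0" --pt "-1.2 0 0" --pt "-1.6 0 0" --pt "-1.9 0 0" --turn '[0, 0, 0, 0, 0]' --hand '[0.45, 0.45, 0.45, 0.45, 0.45]'

```text
clock: 7.1
eef_pos: [0.5415, 0.0479, 0.0522]
tool_rot: [0.624, 0.781, 0.0, 0.0]
ft_force: [-2.5, -0.3, 11.7]
grip_width: 0.0467
```

Request:
arm_command --pt "0 0 0" --pt "0 0 -0.8" --pt "1 0 -0.8" --pt "1.85 0 -0.8" --pt "1.85 0 -0.8" --turn '[0, 0, 0, 0, 0]' --hand '[0.45, 0.45, 0.45, 0.45, 0.45]'

```text
clock: 7.52
eef_pos: [0.5362, 0.068, 0.0584]
tool_rot: [0.624, 0.782, -0.0, -0.001]
ft_force: [-0.4, 0.5, 0.3]
grip_width: 0.0468
```

```bash
python3 - <<'E'
from h import *
o=get_obs(); print(topl(o,-1,52,.0525,0),o['eef_pos'],o['ft_force'])
p,d=snap('wrist','w3.png')
for k,v in measure('wrist',p,d,.0).items(): print(k,v)
print(redline('wrist',p,O))
E
```

```text
(array([-0.25,  0.19,  0.58]), 'turn', np.float64(0.0108), 'now xy mm', array([-2.9, 54.5])) [0.53622899 0.06796478 0.05835224] [-0.37667535  0.4534976   0.28417611]
plate_z 0.006100313851114092
top 0.041188902321845765
rect ((-2.3416290283203125, 44.30862045288086), (80.27540588378906, 38.20743942260742), 0.612238347530365)
n 6478
slope_deg -0.276096612692763
mean [-2.58837342 47.84562146]
xr [-39.95246499  -2.55622644  35.45307397]
yr [28.33310949 49.96522067 58.34629884]
(array([0.54860114, 0.01368816]), array([0.97805113, 0.20836504]), array([-0.03599814,  0.03602185]), 1413, array([0.00298345, 0.02238577]))
```

Request:
arm_command --pt "-0.2 0 0" --pt "-0.2 0 0.4" --pt "-0.2 0 0.7" --pt "-0.2 0 0.78" --pt "-0.2 0 0.78" --turn '[0.01, 0.01, 0.01, 0.01, 0.01]' --hand '[0.45, 0.45, 0.45, 0.45, 0.45]'

```text
clock: 7.98
eef_pos: [0.5378, 0.0639, 0.0522]
tool_rot: [0.628, 0.778, 0.0, 0.0]
ft_force: [-2.5, 1.0, 9.0]
grip_width: 0.0468
```

Request:
arm_command --pt "-0.3 0 0" --pt "-0.7 0 0" --pt "-1.1 0 0" --pt "-1.5 0 0" --pt "-1.9 0 0" --turn '[0, 0, 0, 0, 0]' --hand '[0.45, 0.45, 0.45, 0.45, 0.45]'

```text
clock: 8.4
eef_pos: [0.5418, 0.045, 0.0523]
tool_rot: [0.629, 0.778, 0.0, 0.0]
ft_force: [-2.9, -1.3, 9.6]
grip_width: 0.0472
```

Request:
arm_command --pt "-0.4 0 0" --pt "-0.8 0 0" --pt "-1.2 0 0" --pt "-1.6 0 0" --pt "-1.9 0 0" --turn '[0, 0, 0, 0, 0]' --hand '[0.45, 0.45, 0.45, 0.45, 0.45]'

```text
clock: 8.82
eef_pos: [0.5458, 0.0262, 0.052]
tool_rot: [0.629, 0.778, 0.0, 0.0]
ft_force: [-2.0, -1.1, 6.5]
grip_width: 0.0468
```

Request:
arm_command --pt "0 0 0" --pt "0 0 -0.8" --pt "1 0 -0.8" --pt "1.9 0 -0.8" --pt "1.9 0 -0.8" --turn '[0, 0, 0, 0, 0]' --hand '[0.45, 0.45, 0.45, 0.45, 0.45]'

```text
clock: 9.23
eef_pos: [0.5409, 0.0474, 0.0589]
tool_rot: [0.628, 0.779, 0.0, -0.001]
ft_force: [0.7, -0.0, -0.4]
grip_width: 0.0469
```

```bash
python3 - <<'E'
from h import *
o=get_obs(); print(topl(o,-1,33,.0525,0),o['eef_pos'],o['ft_force'])
p,d=snap('wrist','w4.png')
for k,v in measure('wrist',p,d,-.02).items(): print(k,v)
try: print(redline('wrist',p,O))
except Exception as e: print(e)
E
```

```text
(array([-0.04,  0.17,  0.64]), 'turn', np.float64(0.0005), 'now xy mm', array([-2.7, 33.4])) [0.54092765 0.04738375 0.0589166 ] [ 7.42628407e-01 -2.51952116e-04 -3.69473715e-01]
plate_z 0.006029904295767191
top 0.041100457667274604
rect ((0.09520339965820312, 24.339370727539062), (85.86132049560547, 35.24664306640625), 0.2401343733072281)
n 6741
slope_deg -0.2654972533846908
mean [-2.35011105 28.58179335]
xr [-40.23778912  -2.30456569  36.02880541]
yr [ 8.01077736 30.81952748 39.10967146]
(array([0.55585406, 0.01552199]), array([0.97724075, 0.21213324]), array([-0.0899932 ,  0.07925488]), 1061, array([0.00290814, 0.07231416]))
```

View pics/w4.png

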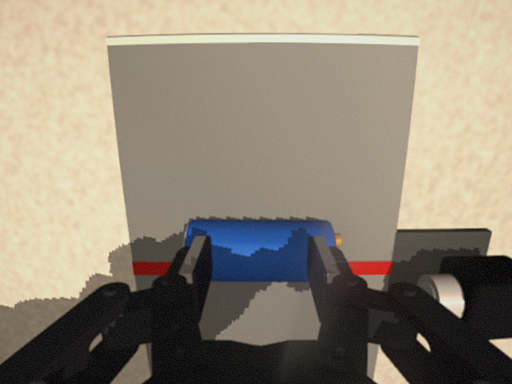

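Request:
arm_command --pt "0 0 0.2" --pt "0 0 0.5" --pt "0 0 0.7" --pt "0 0 0.82" --pt "0 0 0.82" --turn '[0, 0, 0, 0, 0]' --hand '[0.45, 0.45, 0.45, 0.45, 0.45]'

```text
clock: 9.7
eef_pos: [0.5416, 0.0454, 0.0522]
tool_rot: [0.628, 0.778, 0.0, 0.0]
ft_force: [-4.1, 0.2, 10.1]
grip_width: 0.047
```

Request:
arm_command --pt "-0.3 0 0" --pt "-0.7 0 0" --pt "-1.1 0 0" --pt "-1.5 0 0" --pt "-1.9 0 0" --turn '[0, 0, 0, 0, 0]' --hand '[0.45, 0.45, 0.45, 0.45, 0.45]'

```text
clock: 10.12
eef_pos: [0.5456, 0.0264, 0.0523]
tool_rot: [0.628, 0.778, 0.0, 0.0]
ft_force: [-4.2, -0.3, 10.9]
grip_width: 0.0471
```

Request:
arm_command --pt "-0.4 0 0" --pt "-0.8 0 0" --pt "-1.2 0 0" --pt "-1.5 0 0" --pt "-1.5 0 0" --turn '[0, 0, 0, 0, 0]' --hand '[0.45, 0.45, 0.45, 0.45, 0.45]'

```text
clock: 10.53
eef_pos: [0.5489, 0.0111, 0.0522]
tool_rot: [0.629, 0.778, -0.0, 0.001]
ft_force: [-3.7, -1.2, 9.8]
grip_width: 0.0468
```

Request:
arm_command --pt "0 0 0" --pt "0 0 -1.5" --pt "2 0 -4.5" --pt "5 0 -7.5" --pt "7 0 -9" --turn '[0, 0, 0, 0, 0]' --hand '[0.45, 0.45, 0.45, 0.45, 0.45]'

```text
clock: 10.95
eef_pos: [0.5351, 0.0817, 0.1438]
tool_rot: [0.629, 0.778, 0.002, 0.001]
ft_force: [1.2, 0.0, -0.3]
grip_width: 0.0469
```

Request:
arm_command --pt "0 0 0" --pt "0 0 0" --turn '[0, 0]' --hand '[0.45, 0.45]'

```text
clock: 11.12
eef_pos: [0.5346, 0.0814, 0.1418]
tool_rot: [0.628, 0.779, 0.001, 0.001]
ft_force: [0.3, -0.3, -0.5]
grip_width: 0.0469
```

```bash
python3 - <<'E'
from h import *
o=get_obs(); print(topl(o,-1,15,.06,0),o['eef_pos'],o['ft_force'])
p,d=snap('wrist','w5.png')
for k,v in measure('wrist',p,d,-.03).items(): print(k,v)
try: print(redline('wrist',p,O))
except Exception as e: print(e)
ci=camera_info('wrist')
for n,z in(("blue_cap",.0235),("black_cap",.0235)):
    for r in spot_point('wrist',n)[:1]: print(n,round(r['conf'],2),np.round(r['location']),[(v@PX,v@PY) for v in [at_z(ci,r['location'],z)[:2]-O]])
cv2.imwrite('pics/w5b.png',cv2.resize(p[100:330,110:430,::-1],None,fx=2.4,fy=2.4,interpolation=cv2.INTER_CUBIC))
E
```

```text
(array([-5.29,  0.04,  8.18]), 'turn', np.float64(0.0003), 'now xy mm', array([-1.6, 68. ])) [0.53462157 0.08138629 0.14176099] [ 0.29746621 -0.31434846 -0.49671455]
plate_z 0.004881619554233219
top 0.03995380879887273
rect ((-2.908679962158203, 5.604341506958008), (33.192630767822266, 79.57203674316406), 89.6195068359375)
n 3627
slope_deg -0.5297814070964891
mean [-2.63409185  9.94716321]
xr [-40.89466676  -2.40354226  35.40182334]
yr [-9.8469342  11.36027226 21.64536508]
(array([0.55665346, 0.0169128 ]), array([0.97694599, 0.21348663]), array([-0.09240505,  0.07608974]), 125, array([0.00276231, 0.08104938]))
blue_cap 0.68 [262. 258.] [(np.float64(-0.0035575958857493673), np.float64(0.0019241960860417783))]
black_cap 0.6 [333. 262.] [(np.float64(-2.2133550910598532e-05), np.float64(-0.07440743986578142))]
```

View pics/w5b.png

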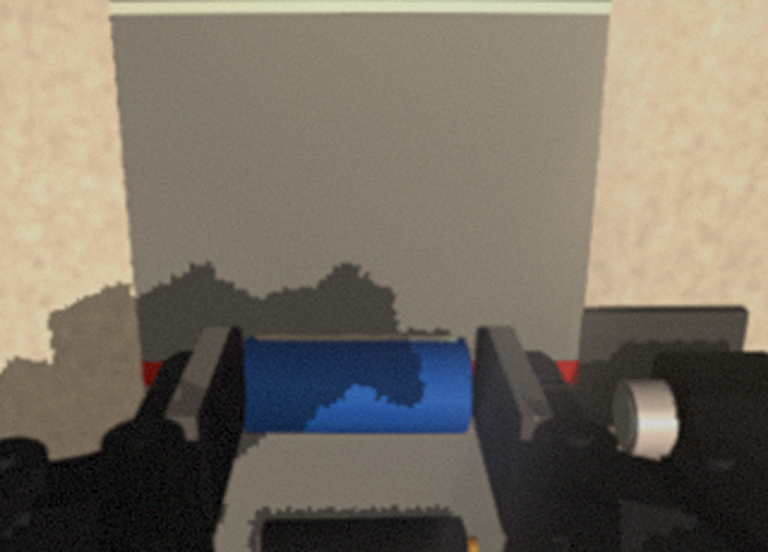

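Request:
arm_command --pt "-3 0 2.5" --pt "-5.9 0 5" --pt "-5.9 0 7.5" --pt "-5.9 0 8.2" --pt "-5.9 0 8.2" --turn '[0, 0, 0, 0, 0]' --hand '[0.45, 0.45, 0.45, 0.45, 0.45]'

```text
clock: 11.68
eef_pos: [0.5433, 0.0218, 0.0554]
tool_rot: [0.629, 0.777, -0.003, -0.003]
ft_force: [-0.3, 0.4, 0.7]
grip_width: 0.0473
```

Request:
arm_command --pt "0 0 0.3" --pt "0 0 0.6" --pt "0 0 0.75" --pt "0 0 0.8" --pt "0 0 0.8" --turn '[0, 0, 0, 0, 0]' --hand '[0.45, 0.45, 0.45, 0.45, 0.45]'

```text
clock: 12.1
eef_pos: [0.5474, 0.0235, 0.0524]
tool_rot: [0.628, 0.778, 0.001, 0.001]
ft_force: [-0.5, 0.1, 3.4]
grip_width: 0.0467
```

```bash
python3 - <<'E'
from h import *
o=get_obs(); print(topl(o,-1,-2,.0525,0),o['eef_pos'],o['ft_force'])
E
```

```text
(array([-1.07,  0.04, -0.  ]), 'turn', np.float64(-0.0007), 'now xy mm', array([-1.4,  8.7])) [0.5473776  0.02352533 0.05244982] [-0.49572549  0.05011826  3.40617026]
```

Request:
arm_command --pt "0 0 0.05" --pt "-0.3 0 0.05" --pt "-0.6 0 0.05" --pt "-0.9 0 0.05" --pt "-1.0 0 0.05" --turn '[0, 0, 0, 0, 0]' --hand '[0.45, 0.45, 0.45, 0.45, 0.45]'

```text
clock: 12.52
eef_pos: [0.5496, 0.0132, 0.0524]
tool_rot: [0.628, 0.778, 0.001, 0.001]
ft_force: [-1.5, -0.2, 8.3]
grip_width: 0.0472
```

Request:
arm_command --pt "0 0 0" --pt "0 0 -1.5" --pt "3 0 -4.5" --pt "6.5 0 -7" --pt "10 0 -9" --turn '[0, 0, 0, 0, 0]' --hand '[0.45, 0.45, 0.45, 0.45, 0.45]'

```text
clock: 12.93
eef_pos: [0.528, 0.1109, 0.1421]
tool_rot: [0.629, 0.777, 0.001, 0.001]
ft_force: [0.0, 0.1, -0.8]
grip_width: 0.0471
```

Request:
arm_command --pt "0 0 -4" --pt "0 0 -6" --pt "0 0 -6" --pt "0 0 -6" --pt "0 0 -6" --turn '[0, 0, 0, 0, 0]' --hand '[0.0, 0.0, 0.0, 0.0, 0.0]'

```text
clock: 13.35
eef_pos: [0.5271, 0.1104, 0.1994]
tool_rot: [0.628, 0.778, -0.0, -0.0]
ft_force: [0.0, -0.2, -0.7]
grip_width: 0.0853
```

```bash
python3 - <<'E'
from h import *
o=get_obs(); print(topl(o,-1,8,.06,0),o['eef_pos'],o['ft_force'])
p,d=snap('wrist','w6.png')
for k,v in measure('wrist',p,d,-.03,.05).items(): print(k,v)
print(redline('wrist',p,O))
ci=camera_info('wrist')
for n,z in(("blue_cap",.0235),("black_cap",.0235)):
    for r in spot_point('wrist',n)[:1]: print(n,round(r['conf'],2),np.round(r['location']),[(v@PX,v@PY) for v in [at_z(ci,r['location'],z)[:2]-O]])
P=lambda x,y,z:np.r_[O+PX*x+PY*y,z]
print(proj(ci,np.array([P(-.085,0,.006),P(.085,0,.006),P(-.04,-.0175,.0235),P(.04,-.0175,.0235),P(-.04,.0175,.0235),P(.04,.0175,.0235)])))
cv2.imwrite('pics/w6b.png',cv2.resize(p[150:340,130:400,::-1],None,fx=2.9,fy=2.9,interpolation=cv2.INTER_CUBIC))
for c in('scene','side'):
    p,d=camera(c); m=measure(c,p,d,-.03,.05); print(c,m['plate_z'],m['top'],m['rect'],m['yr'],m['xr'])
E
```

```text
(array([-8.99,  0.21, 13.94]), 'turn', np.float64(-0.0014), 'now xy mm', array([-2.9, 97.9])) [0.52705655 0.11036833 0.19944075] [ 0.02719868 -0.23377165 -0.65658269]
plate_z 0.005438020758773143
top 0.04058325070235459
rect ((-3.0065269470214844, 1.1275081634521484), (33.08838653564453, 80.79137420654297), 89.09043884277344)
n 2278
slope_deg -0.07383825199361968
mean [-2.77992087  4.56252713]
xr [-41.80936079  -2.60505455  35.83763515]
yr [-14.50224287   5.90704879  16.63649425]
(array([0.54950145, 0.01492435]), array([0.9773532 , 0.21161456]), array([-0.08397655,  0.08237143]), 558, array([0.00287875, 0.06499038]))
blue_cap 0.61 [265. 258.] [(np.float64(-0.004675922488485382), np.float64(-0.002909139621386565))]
black_cap 0.85 [319. 262.] [(np.float64(9.668589937212809e-06), np.float64(-0.0741539435597925))]
[[254.33733905 187.35223391]
 [254.1089603  337.33416816]
 [276.3414598  225.90851175]
 [276.23903199 298.94986043]
 [247.52956907 224.71082418]
 [247.4111969  300.18184255]]
scene 0.006288088772230693 0.042533747163412496 ((-1.4950103759765625, -1.1481208801269531), (33.103755950927734, 81.39583587646484), 88.49212646484375) [-17.48793497  -7.96324559  11.96527168] [-39.87802753  -0.21146583  38.08990959]
side 0.006196431597998764 0.041354816698748846 ((-3.7872657775878906, -3.8286056518554688), (31.069107055664062, 84.31824493408203), 88.79391479492188) [-17.54079806  -9.52236079  10.8254198 ] [-43.8349927   -7.35992514  34.10176546]
```

View pics/w6b.png

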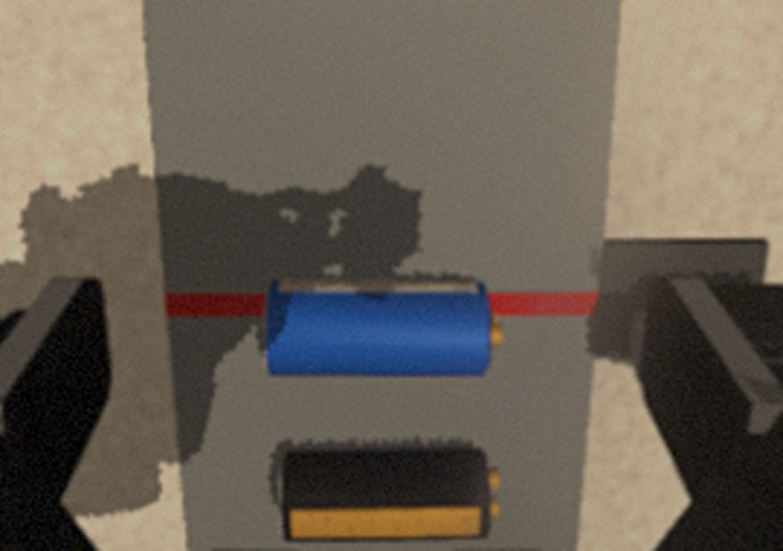

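```bash
cat >> h.py <<'E'
from scipy.optimize import least_squares
def cylfit(c,p,d,y0=0.,dy=.019):
    W=cloud(c,p,d); rel=W[:,:2]-O; x=rel@PX; y=rel@PY; z=W[:,2]
    k=(np.abs(x)<.036)&(np.abs(y-y0)<dy)&(z>.02)&(z<.045)
    x,y,z=x[k],y[k],z[k]
    f=lambda q:np.hypot((y-q[0]-q[1]*x)*np.cos(np.arctan(q[1])),z-q[2])-.0175
    s=least_squares(f,[y0,0,.0235],loss='soft_l1',f_scale=.001); return c,len(x),'y %.2f mm yaw %.2f deg z %.2f'%(s.x[0]*1e3,np.degrees(s.x[1]),s.x[2]*1e3)
E
python3 - <<'E'
from h import *
for c in('wrist','scene','side'):
    p,d=camera(c); print(cylfit(c,p,d))
    c0,dd,t,n,w=redline(c,p,O); print('line y %.2f yaw %.2f'%((c0-O)@PY*1e3,np.degrees(np.arctan2(dd@PY,dd@PX))),n)
    if c=='wrist':
        q=p.astype(int); m=(q[:,:,2]>q[:,:,0]*1.4)&(q[:,:,2]>60); m[:235]=0;m[:,:215]=0;m[:,305:]=0
        cs=np.arange(228,296,4); print([int(np.flatnonzero(m[:,a]).max()) for a in cs],[int(np.flatnonzero(m[:,a]).min()) for a in cs])
E
```

```text
('wrist', 2293, 'y -0.44 mm yaw -0.31 deg z 23.63')
line y -0.43 yaw -0.06 561
[278, 278, 278, 278, 279, 278, 279, 279, 279, 279, 279, 279, 279, 279, 279, 278, 278] [251, 251, 251, 251, 251, 251, 251, 251, 251, 251, 251, 251, 251, 251, 251, 251, 251]
('scene', 252, 'y 0.94 mm yaw 0.04 deg z 23.45')
line y 1.29 yaw -0.16 48
('side', 217, 'y 0.64 mm yaw -0.68 deg z 23.33')
line y 1.78 yaw 0.14 36
```

Request:
arm_command --pt "-3.5 -1.3 0" --pt "-7 -2.6 0" --pt "-10.5 -4 0" --pt "-14 -5.3 0" --pt "-17.5 -6.6 0" --turn '[0, 0, 0, 0, 0]' --hand '[1, 1, 1, 1, 1]'

```text
clock: 14.17
eef_pos: [0.4994, -0.0761, 0.2001]
tool_rot: [0.628, 0.778, -0.0, 0.0]
ft_force: [0.9, -1.0, -1.1]
grip_width: 0.0258
```

Request:
arm_command --pt "-3.5 -1.3 0" --pt "-7 -2.6 0" --pt "-10.5 -4 0" --pt "-14 -5.3 0" --pt "-17.5 -6.6 0" --turn '[0, 0, 0, 0, 0]' --hand '[1, 1, 1, 1, 1]'

```text
clock: 14.58
eef_pos: [0.4716, -0.2614, 0.2001]
tool_rot: [0.628, 0.778, 0.0, 0.0]
ft_force: [0.2, -0.9, 0.4]
grip_width: 0.0001
```

Request:
arm_command --pt "-2 -0.7 0" --pt "-2 -0.7 0" --pt "-2 -0.7 0" --turn '[0, 0, 0]' --hand '[1, 1, 1]'

```text
clock: 14.83
eef_pos: [0.4691, -0.2817, 0.1997]
tool_rot: [0.629, 0.777, 0.0, -0.0]
ft_force: [-0.5, 0.4, -0.4]
grip_width: -0.0001
```

```bash
python3 - <<'E'
from h import *
o=get_obs(); Rt=R.from_quat(o['tool_rot']).as_matrix(); print(o['eef_pos'],o['ft_force'],o['grip_width'])
p,d=snap('wrist','w7.png'); ci=camera_info('wrist')
W=cloud('wrist',p,d).reshape(384,512,3)
q=p.astype(int); g=(q[:,:,1]>1.5*q[:,:,0])&(q[:,:,1]>1.5*q[:,:,2])&(q[:,:,1]>50)
P=W[g]; P=P[np.linalg.norm(P[:,:2]-[.465,-.3145],axis=1)<.04]; t=P[P[:,2]>np.nanpercentile(P[:,2],60)-.003]; print('green',len(P),np.nanmedian(P,0),np.nanmean(t,0))
(c,r)=cv2.minEnclosingCircle(t[:,:2].astype(np.float32)); print(c,r)
for rr in spot_point('wrist','capture_top')[:1]:
    w=at_z(ci,rr['location'],.058); print(rr,w, np.round(Rt.T@(np.r_[w[:2],.085]-o['eef_pos'])*100,2))
E
```

```text
[ 0.46905473 -0.28173095  0.19970623] [-0.50622191  0.35482019 -0.4022455 ] -0.0001261955875251472
green 991 [ 0.46583207 -0.31304293  0.05791946] [ 0.46594686 -0.31359265  0.05789735]
(0.46602991223335266, -0.31427356600761414) 0.01677214540541172
{'location': [217.4, 245.3], 'conf': 0.96} [ 0.46416185 -0.3152683   0.058     ] [-3.19 -1.17 11.47]
```

View pics/w7.png

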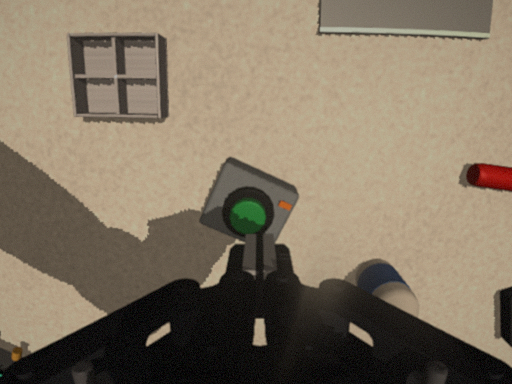

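Request:
arm_command --pt "-2 -0.6 3" --pt "-3.1 -1 6.5" --pt "-3.1 -1 10" --pt "-3.1 -1 12" --pt "-3.1 -1 12" --turn '[0, 0, 0, 0, 0]' --hand '[1, 1, 1, 1, 1]'

```text
clock: 15.35
eef_pos: [0.4632, -0.3093, 0.075]
tool_rot: [0.628, 0.779, -0.0, -0.005]
ft_force: [-0.8, 1.1, -0.6]
grip_width: 0.0
```

Request:
arm_command --pt "0 0 0.3" --pt "0 0 0.6" --pt "0 0 0.8" --pt "0 0 0.8" --turn '[0, 0, 0, 0]' --hand '[1, 1, 1, 1]'

```text
clock: 15.68
eef_pos: [0.4675, -0.3131, 0.0736]
tool_rot: [0.628, 0.778, 0.0, 0.001]
ft_force: [-0.6, 0.4, -0.2]
grip_width: 0.0002
```

Request:
arm_command --pt "0 0 0.2" --pt "0 0 0.4" --pt "0 0 0.6" --pt "0 0 0.6" --turn '[0, 0, 0, 0]' --hand '[1, 1, 1, 1]'

```text
clock: 16.02
eef_pos: [0.4675, -0.3135, 0.0669]
tool_rot: [0.628, 0.778, 0.0, 0.001]
ft_force: [2.0, 0.4, 3.5]
grip_width: -0.0
```

Request:
arm_command --pt "0 0 0.1" --pt "0 0 0.2" --pt "0 0 0.25" --pt "0 0 0.25" --turn '[0, 0, 0, 0]' --hand '[1, 1, 1, 1]'

```text
clock: 16.35
eef_pos: [0.4675, -0.3135, 0.0659]
tool_rot: [0.628, 0.778, 0.0, 0.002]
ft_force: [0.1, 2.3, 13.2]
grip_width: -0.0002
```

Request:
arm_command --pt "0 0 0.08" --pt "0 0 0.08" --pt "0 0 0.08" --turn '[0, 0, 0]' --hand '[1, 1, 1]'

```text
clock: 16.6
eef_pos: [0.4675, -0.3135, 0.0659]
tool_rot: [0.628, 0.778, 0.0, 0.002]
ft_force: [-2.0, 2.7, 16.8]
grip_width: 0.0001
```

Request:
arm_command --pt "0 0 -2" --pt "0 0 -5" --pt "0 0 -9" --pt "0 0 -12" --pt "0 0 -14" --turn '[0, 0, 0, 0, 0]' --hand '[1, 1, 1, 1, 1]'

```text
clock: 17.02
eef_pos: [0.4666, -0.3135, 0.2058]
tool_rot: [0.628, 0.778, -0.0, 0.001]
ft_force: [0.6, -0.5, -0.1]
grip_width: -0.0001
```

Request:
arm_command --pt "0 0 0" --pt "0 0 0" --pt "0 0 0" --turn '[0, 0, 0]' --hand '[1, 1, 1]'

```text
clock: 17.27
eef_pos: [0.4654, -0.3126, 0.2014]
tool_rot: [0.628, 0.778, -0.0, -0.001]
ft_force: [-0.3, 0.3, -0.9]
grip_width: 0.0001
```

```bash
python3 - <<'E'
from h import *
o=get_obs(); print(o['clock'],o['eef_pos'],o['ft_force'])
for c in('scene','side'):
    p,d=snap(c,c+'9.png'); print(cylfit(c,p,d)); c0,dd,t,n,w=redline(c,p,O); print('line y %.2f yaw %.2f'%((c0-O)@PY*1e3,np.degrees(np.arctan2(dd@PY,dd@PX))),n)
a=cv2.imread('pics/scene9.png')[100:330,120:400]; cv2.imwrite('pics/s9c.png',cv2.resize(a,None,fx=2.6,fy=2.6,interpolation=cv2.INTER_CUBIC))
E
```

```text
17.2667 [ 0.46536246 -0.31257376  0.20141155] [-0.26681244  0.31616205 -0.93600668]
('scene', 248, 'y 1.24 mm yaw -0.45 deg z 23.69')
line y 1.19 yaw 0.11 75
('side', 222, 'y 0.63 mm yaw -0.64 deg z 23.39')
line y 2.00 yaw 0.41 45
```

View pics/s9c.png

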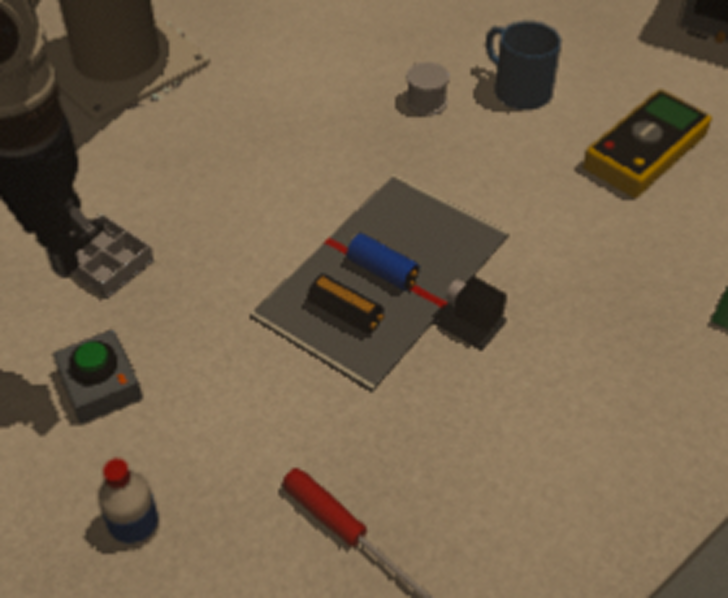

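The blue capacitor lies on the red line at crop (383,260). The black one at (345,303) is where it was, the button at (92,360) has sprung back, and the hand is clear.

```bash
python3 -c "
from workcell import *
print(job_done())"
```

```text
the job is handed in; nothing more can be done
None
```

The job is handed in: the blue capacitor lies on the red line, the picture was taken after it was in place, and the hand was about 14 cm clear of the button.

- **Rolling:** I rolled it about 79 mm in five strokes, touching only its top with both fingertips. Rolling pressure was about 6 to 13 N, with one brief 21 N peak as the fingers touched down for the second stroke. I also turned out its initial skew of about 2°.
- **Position:** Before I pressed the button, the wrist camera put it within 0.1 mm of the line centre and 0.3° of parallel. The last scene-camera view gave 0.1 mm and about 0.6°. The coarse side camera disagreed slightly, at about 1.4 mm and 1°.
- **Along the line:** It sits about 2 to 3 mm from the middle of the line lengthwise. It started about 1 mm off, and I did not correct this.
- **Button:** I pressed it to its hard stop, about 6 mm down at 17 N, and it sprang back. I judged full travel by the tool height and force, since the button's own travel is not reported.
- **Everything else:** The black capacitor and the other items look unmoved in the last scene picture. I checked this by eye only. The clock read 17.3 s just before the final pictures.

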